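# Close the feed tube and hold the food processor on pulse

## Robot

A 6-joint arm with a two-finger parallel gripper is mounted at the origin on a cart in front of the work surface, level with it; the furniture and walls round the work are solid. World frame = base frame: x ahead of the robot, y to its left, z up, the work surface at z = 0. Lengths are in m, angles in degrees, forces in N, time in s.
With the tool pointing down it reaches from about 0.375 to 0.9 m from the base axis. Payload 3.1 kg.
Tool frame: the origin (TCP) lies between the finger pads; the fingertips stand 22 mm ahead of it and the grasp point (between the pads) lies 3 mm ahead of it (bot.tip_extent is the distance from the TCP to the fingertips, in m); y points along the fingers, z is the direction in which the jaws open and shut, and the axes are right-handed (so a half turn about y gives the same grasp; the last joint's range is limited). The gripper opens to 87 mm and grips with 3 to 60 N. Pads are 19 mm wide; open, the fingers measure 117 mm over their backs; the gripper's body (75 mm by 190 mm) begins 51 mm behind the grasp point.
Start: joints at [-83.68, 30.224, 82.088, -0, 67.689, -10.227], TCP at [0.178, -0.599, 0.245] pointing down, gripper open.
Joint ranges: [-176.69, 176.69], [-43.24, 126.21], [12.49, 139.97], [-82, 262], [0, 151.66], [-163.58, 163.58]. Speed limits (degrees/s): [159.86, 159.86, 180, 180, 180, 180].

## Interface

Orientations are given as a 3x3 rotation matrix whose columns are the frame's x, y, z axes.
In Python, from rig import bot, eyes, models gives the robot as it stands. The module is installed in compiled form; this text tells all that it offers.
- The arm moves only by the tool arm_command, never from a script. Its arguments are lists of equal length, an entry for each row: "translation": the shift along the tool's x, y, z each as a share of 0.08 m, from -1 to 1, a list of three; "rotation": the turn, a rotation vector about the tool's x, y, z each as a share of 60 degrees, from -1 to 1, a list of three; "grip": the closure, from -1 (fully open) to 1 (shut), so that 0 is half open. In form: {"translation": [[x, y, z], ...], "rotation": [[rx, ry, rz], ...], "grip": [grip, ...]}. A call has 1 to 5 rows; each row is the pose to reach, as a shift and turn from the pose commanded when the call began, along the tool's axes at that moment; what a row does not reach only later rows make up. A row lasts 1/10 s, in which the tool goes at most 50 mm and 8.59 degrees, less where a joint would pass 70% of its speed; a pose out of reach is approached as far as the arm can. A call with a number of a shift or a turn outside -1 to 1 is refused whole. A call with a gripper value outside its range is refused whole. The fingers move at their own pace and stop on an object; the grip force is fixed at half the most. Time passes only in rows, so rows that repeat a pose let the fingers close. It gives the time, the measured TCP pose, the force and the opening at its end, in the units of the state.
- bot.read_state(): the state, without advancing time (a new reading comes with each control period).
- eyes.capture(name): name is "scene" or "top" or "wrist"; returns a dict with "image" (384x512x3 uint8, blue, green, red), "mtx" (3x3 intrinsics, pixels), "rvec" (rotation vector, rad) and "tvec" (3), from world to camera coordinates, as OpenCV has them; the wrist camera has in their place "hand_eye" (4x4, takes a point from camera to tool coordinates, whose origin is the TCP and whose axes are the tool frame's). Camera axes: x right, y down, z forward; pixel columns grow to the right and rows downward; lengths in m; the calibration is good to about 2 mm. The wrist camera is an equidistant fisheye: a pixel r from the principal point sees the ray r / f radians off the axis. A picture is of the moment at which its call begins: read the wrist's pose just before it. There is no depth.
- bot.hand_in(): hands the job in, once; it reports no verdict.
Trained networks look in the newest picture that a camera, given by its name, has taken for a name from the list of things; names that differ only in an ending like _2 or _b are one class to them, and where a whole thing is asked for, a point or a joint stands for the part that bears it (a point fixed in the world has none). Each returns a list of dicts, best first, with "conf" (0 to 1); they miss things now and then, are a little off and sometimes report something else, mostly with a low value. They report only what shows in the picture. A call takes as long as a camera call. They do not tell look-alikes from the thing itself.
- models.recognise(camera, thing): "extent" ([left, top, right, bottom] as shares, 0 to 1, of the picture: columns of its width, rows of its height, round what is visible of it).
- models.spot_point(camera, thing): "point" ([column, row] as shares, 0 to 1, of the picture: columns of its width, rows of its height: a listed point, or the origin of a listed thing).
The state is a dict: "time_s": time; "joint_positions": joint angles; "qvel": joint speeds; "tau": joint torques, N m; "position": TCP position; "tcp_rot": TCP orientation; "force": force on the tool from outside, world axes, zero at the start; "moment": the same for the moment, N m; "opening": opening from 0.0 (shut) to 1.0 (fully open).
Only numpy, scipy, OpenCV 4.12 (cv2) and the standard library are available. Lean on these libraries where they do the work, as an engineer would, in place of code of your own. Each camera call takes 0.05 s, during which the arm holds its last target. There are 200 camera calls.

## Task

Chop the hazelnuts in the food processor: first pick up the loose pusher and lower it (do not drop it) into the feed tube until its collar sits on the tube's rim, and let go of it; leave the dial at off until then. Then grip the dial and turn it clockwise from off, past its first two clicks, to the sprung third position at its stop, and finish while still holding it there against the spring, without touching the pusher. Do not disturb the jars, mug, tin, lemon and garlic around it.

Things in the scene. Friction and masses are not known exactly. Their poses are not given: they have to be found in the camera images.
- processor: white food processor, fixed: base 160 (x) by 260 (y) mm, 40 high; at its right (-y) a motor tower 156 by 104 mm, flat top at z 128 mm, with the dial; at its left a clear bowl with a grey lid (top at z 137 mm) and upright grey feed tube. Origin on the worktop; x away from its front, y to its left. Tube axis at (-20, 55) mm, dial axis at (-12, -98) mm. Bowl handle out to y 139 mm, below z 123 mm
- tube_mouth (a point): centre of the feed tube's mouth, in the plane of its rim, 190 mm above the worktop; z points up out of the tube. Bore 45 mm in diameter, 53 mm deep, flared to about 51 mm at the mouth; rim 58 mm over the outside
- pusher: loose white plastic pusher, about 70 g, standing upright left or right of the processor: a plug 39 mm in diameter and 50 mm long with a chamfered foot; above it a collar 64 mm in diameter and 5 mm thick (z 50 to 55 mm); above that a round grip 26 mm in diameter, 36 mm high (z 55 to 91 mm). Origin at the centre of its foot, z up along its axis
- pusher_collar (a point): centre of the underside of the pusher's collar, 50 mm above the pusher's foot; seated, it coincides with tube_mouth
- dial (a joint): angle of the dial in rad, growing as it turns clockwise seen from above: 0 off, then clicks that hold by themselves at about 0.4 and 0.8, and the third, sprung position at the stop at 1.2. Turning takes up to about 0.2 N m (a little more if turned fast), and so does holding it at the stop; let go there, it springs back to the second click. It starts at off
- dial_grip (a point): centre of the top of the dial's grip, on its upright axis, 162 mm above the worktop. The grip is a black bar 46 mm long, 14 thick, 25 high, on a steel disc 54 mm wide whose top is 25 mm below this point. x points along the bar to its pointer end (white line on top) and turns with the dial. Pointer at off: 0.6 rad left of the processor's x axis; at the third position: 0.6 rad right of it
- spice_jar: bystander: small jar with a dark lid, 41 mm in diameter, 105 mm high; stands on the other side of the processor from the pusher. Origin under its centre
- lemon: bystander: lemon, 71 mm, on the wooden chopping board at the far left. Origin under its centre
- garlic: bystander: garlic bulb, 60 mm, on the chopping board. Origin under its centre
- glass_jar: bystander: tall glass jar, 91 mm wide, 185 mm high, behind the processor. Origin under its centre. (A wall cupboard hangs over the back of the worktop from y -0.26 to 0.68 m: underside 0.46 m up, doors at x 0.585 m, door handles out to x 0.545 m at y 0.18 and 0.26 m, z 0.5 to 0.85 m: keep wrist and arm out of it)
- mug: bystander: two-tone mug, 97 mm high, behind the processor to the right. Origin under it
- tin: bystander: food tin, 57 mm in diameter, 72 mm high, at the far right. Origin under its centre
Things that resemble listed ones, but are neither listed nor needed, are in the scene too. Of the things like the pusher, leave any that is purple; of the rest the larger one is meant.

How it is judged:
By the outcome, as a careful person would: the job done as asked, in the order asked, and still so for the second after the job is handed in, while the arm keeps its last pose, push and grip.
It also fails if it takes over 64 s, if anything falls off the work surface, if the arm or the gripper's body presses on something with over 40 N, if the wrist force passes 120 N, or if a joint passes its speed limit or range.

## Working session

There is one attempt and no reset: what is moved stays moved. The work goes in short steps, Python scripts to look and compute and a tool call to move; the robot and the scene stay as the last step left them, time stands still between calls to the robot, and variables do not carry over. Pictures are saved under pics/ and viewed, about 8 in all and at most 12, crops included, and the job is handed in when it is done.

Besides the shell and the picture viewer there is one more tool, called after ">>>" as name(argument=value, ...) on one line, values as JSON. arm_command: Moves the arm, as the interface text tells. Shift numbers are shares of 0.08 m and turn numbers shares of 60 degrees, none past 1 either way. Its arguments: {"type":"object","properties":{"translation":{"type":"array"},"rotation":{"type":"array"},"grip":{"type":"array"}},"required":["translation","rotation","grip"]}

```bash
mkdir -p pics; cat > h.py <<'E'
import numpy as np, cv2
from rig import bot, eyes, models
def cap(n):
    s=bot.read_state(); c=eyes.capture(n); return s,c
def ray(c,px,s=None):
    """world origin, direction of pixel"""
    K=np.array(c["mtx"]);
    if "hand_eye" in c:
        d=np.array([(px[0]-K[0,2])/K[0,0],(px[1]-K[1,2])/K[1,1]]); th=np.linalg.norm(d)
        v=np.array([*(d/max(th,1e-9)*np.sin(th)),np.cos(th)])
        H=np.array(c["hand_eye"]); R=np.array(s["tcp_rot"]); p=np.array(s["position"])
        return R@H[:3,3]+p, R@H[:3,:3]@v
    R=cv2.Rodrigues(np.array(c["rvec"],float))[0]; t=np.array(c["tvec"],float).ravel()
    v=np.linalg.inv(K)@[px[0],px[1],1]
    return -R.T@t, R.T@(v/np.linalg.norm(v))
def atz(c,px,z,s=None):
    o,d=ray(c,px,s); return o+d*(z-o[2])/d[2]
def proj(c,P):
    return cv2.projectPoints(np.array(P,float).reshape(-1,3),np.array(c["rvec"],float),np.array(c["tvec"],float),np.array(c["mtx"],float),None)[0].reshape(-1,2)
def tri(rays):
    A=0;b=0
    for o,d in rays:
        M=np.eye(3)-np.outer(d,d); A=A+M; b=b+M@o
    return np.linalg.solve(A,b)
def px(p): return np.array(p["point"])*[512,384]
def show(): 
    s=bot.read_state(); print({k:np.round(s[k],3).tolist() for k in("time_s","position","tcp_rot","joint_positions","force","moment","opening")})
E
cat > a.py <<'E'
from h import *
np.set_printoptions(precision=3,suppress=True)
show()
ims=[]
for n in("scene","top","wrist"):
    s,c=cap(n); cv2.imwrite(f"pics/{n}0.png",c["image"]); ims.append(c["image"])
    for t in("pusher","pusher_collar","tube_mouth","dial_grip","processor","spice_jar","glass_jar","mug","tin"):
        r=models.spot_point(n,t)
        z={"pusher_collar":.05,"tube_mouth":.19,"dial_grip":.162}.get(t,0)
        print(n,t,[(round(q["conf"],2),px(q).round().tolist(),atz(c,px(q),z,s)[:2].round(3).tolist()) for q in r[:4]])
cv2.imwrite("pics/st.png",np.hstack(ims[:2])[:, :])
big=np.hstack(ims[:2]); 
E
python3 a.py; python3 -c "
import cv2;
for n in('scene','top'): cv2.imwrite(f'pics/{n}b.png',cv2.resize(cv2.imread(f'pics/{n}0.png'),(800,600)))"
```

```text
{'time_s': 0.0, 'position': [0.178, -0.598, 0.244], 'tcp_rot': [[-0.959, -0.0, 0.285], [-0.285, 0.002, -0.959], [-0.0, -1.0, -0.002]], 'joint_positions': [-83.68, 30.279, 82.154, -0.0, 67.689, -10.227], 'force': [-0.142, 0.089, -0.163], 'moment': [-0.039, 0.006, -0.004], 'opening': 1.003}
scene pusher [(0.71, [200.0, 232.0], [0.453, 0.339]), (0.66, [225.0, 220.0], [0.51, 0.242]), (0.54, [230.0, 239.0], [0.405, 0.228])]
scene pusher_collar [(0.73, [198.0, 221.0], [0.461, 0.341]), (0.59, [225.0, 212.0], [0.502, 0.239]), (0.45, [227.0, 231.0], [0.401, 0.237])]
scene tube_mouth [(0.72, [259.0, 185.0], [0.481, 0.109])]
scene dial_grip []
scene processor [(0.71, [273.0, 219.0], [0.489, 0.054])]
scene spice_jar [(0.76, [387.0, 221.0], [0.429, -0.385])]
scene glass_jar [(0.61, [242.0, 188.0], [0.691, 0.158])]
scene mug []
scene tin [(0.55, [384.0, 187.0], [0.623, -0.436])]
top pusher [(0.5, [210.0, 261.0], [0.438, 0.356]), (0.48, [244.0, 258.0], [0.404, 0.239]), (0.41, [233.0, 234.0], [0.516, 0.24])]
top pusher_collar [(0.61, [212.0, 255.0], [0.431, 0.35]), (0.56, [243.0, 253.0], [0.394, 0.245]), (0.56, [233.0, 229.0], [0.508, 0.242])]
top tube_mouth [(0.63, [270.0, 201.0], [0.479, 0.107])]
top dial_grip [(0.47, [309.0, 196.0], [0.465, -0.043])]
top processor [(0.59, [280.0, 223.0], [0.494, 0.051])]
top spice_jar [(0.56, [383.0, 205.0], [0.422, -0.378])]
top glass_jar [(0.98, [238.0, 201.0], [0.66, 0.165]), (0.45, [384.0, 203.0], [0.429, -0.386]), (0.44, [159.0, 267.0], [0.481, 0.536])]
top mug [(0.61, [313.0, 179.0], [0.65, -0.172])]
top tin []
wrist pusher []
wrist pusher_collar []
wrist tube_mouth []
wrist dial_grip []
wrist processor []
wrist spice_jar []
wrist glass_jar []
wrist mug []
wrist tin []
```

View pics/sceneb.png

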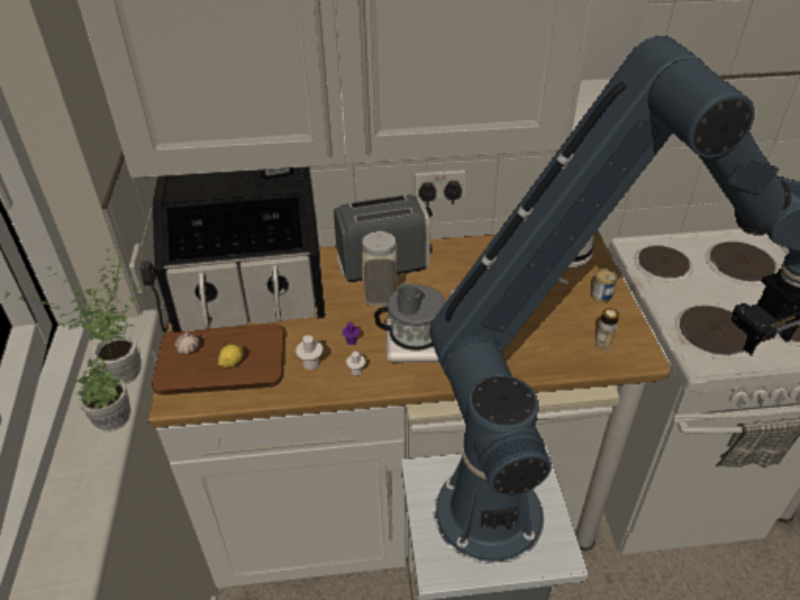

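View pics/topb.png

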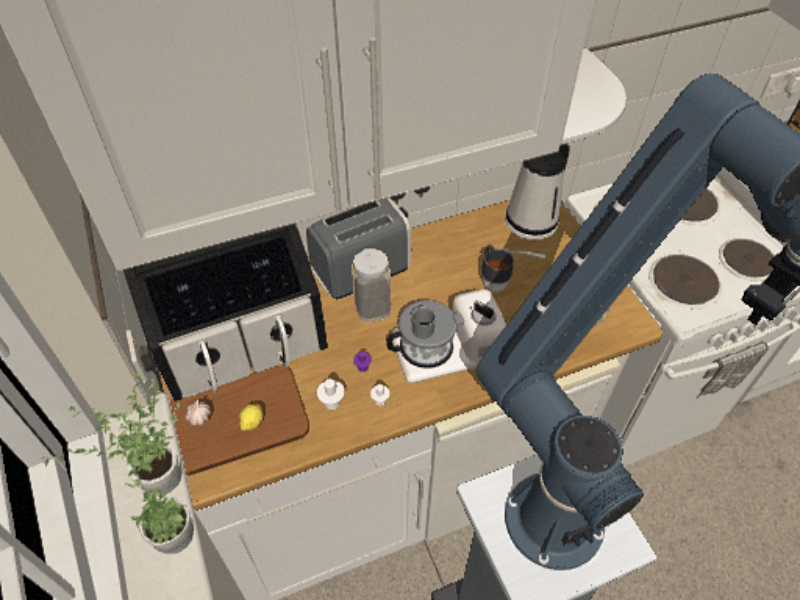

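The large white pusher candidate is at (309,350) in the enlarged scene view. The smaller white one is at (356,362) and the purple one at (351,332). The large white one fits, since purple is excluded and it's the larger of the rest. I'll confirm that in a crop and triangulate.

```bash
cat > b.py <<'E'
from h import *
np.set_printoptions(precision=4,suppress=True)
C={n:cap(n)[1] for n in("scene","top")}
def get(n,t,near=None):
    r=models.spot_point(n,t)
    if near is not None: r=sorted(r,key=lambda q:np.linalg.norm(px(q)-near))
    return px(r[0]) if r else None
for t,a,b in(("pusher",(200,232),(210,261)),("pusher_collar",(198,221),(212,255)),("tube_mouth",(259,185),(270,201))):
    p,q=get("scene",t,a),get("top",t,b)
    if p is None or q is None: print(t,p,q);continue
    X=tri([ray(C["scene"],p),ray(C["top"],q)]); print(t,p,q,X, proj(C["scene"],X)-p)
q=get("top","dial_grip"); 
if q is not None: print("dial",atz(C["top"],q,.162))
r=models.recognise("top","dial_grip"); print(r[:1])
a=C["scene"]["image"][195:265,180:260]; b=C["top"]["image"][180:270,195:335]
a=cv2.resize(a,(400,350),interpolation=cv2.INTER_CUBIC); b=cv2.resize(b,(400,257),interpolation=cv2.INTER_CUBIC)
o=np.zeros((350,800,3),np.uint8); o[:,:400]=a;o[:257,400:]=b
cv2.imwrite("pics/crop1.png",o)
E
python3 b.py
```

```text
pusher [196.5056 235.584 ] [211.712  258.5856] [ 0.4466  0.3509 -0.0072] [[ 0.6153 -0.5111]]
pusher_collar [196.5056 221.184 ] [209.408  252.7872] [0.4278 0.3516 0.0795] [[-1.7441  1.3212]]
tube_mouth [260.7104 182.016 ] [267.8784 201.408 ] [0.4758 0.1101 0.2012] [[-1.6764  1.4134]]
dial [ 0.4724 -0.056   0.162 ]
[{'extent': [0.5893, 0.5, 0.6217, 0.5318], 'conf': 0.63}]
```

View pics/crop1.png

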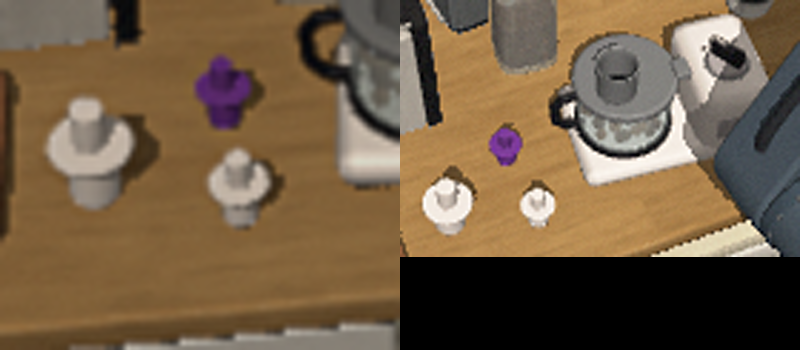

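The crop confirms it: the large white pusher is at the left (crop 90,150), clearly bigger than the white one at (240,190), and the purple one at (222,90) is excluded. Next I'll move over the processor for a close look on the way.

>>> arm_command(translation=[[-0.45,-0.05,-0.32],[-0.9,-0.09,-0.64]], rotation=[[0,0,0],[0,0,0]], grip=[-1,-1])

```text
time_s: 2.2
position: [0.2323, -0.5296, 0.2516]
tcp_rot: [[-0.959, 0.0, 0.282], [-0.282, -0.0, -0.959], [-0.0, -1.0, 0.0]]
force: [0.5, -0.6, 0.3]
opening: 1.0
```

>>> arm_command(translation=[[-0.45,-0.05,-0.32],[-0.9,-0.09,-0.64]], rotation=[[0,0,0],[0,0,0]], grip=[-1,-1])

```text
time_s: 2.4
position: [0.2876, -0.4587, 0.2592]
tcp_rot: [[-0.959, 0.0, 0.284], [-0.284, -0.0, -0.959], [-0.0, -1.0, 0.0]]
force: [0.5, -1.1, 0.2]
opening: 0.997
```

>>> arm_command(translation=[[-0.45,-0.05,-0.32],[-0.9,-0.09,-0.64]], rotation=[[0,0,0],[0,0,0]], grip=[-1,-1])

```text
time_s: 2.6
position: [0.3423, -0.389, 0.2666]
tcp_rot: [[-0.959, 0.0, 0.284], [-0.284, -0.001, -0.959], [-0.0, -1.0, 0.001]]
force: [-0.4, -0.2, -0.7]
opening: 1.002
```

>>> arm_command(translation=[[-0.45,-0.05,-0.32],[-0.9,-0.09,-0.64]], rotation=[[0,0,0],[0,0,0]], grip=[-1,-1])

```text
time_s: 2.8
position: [0.3967, -0.3194, 0.2738]
tcp_rot: [[-0.959, 0.001, 0.284], [-0.284, -0.001, -0.959], [-0.0, -1.0, 0.001]]
force: [0.3, -0.8, 0.7]
opening: 1.002
```

>>> arm_command(translation=[[-0.45,-0.05,-0.32],[-0.9,-0.09,-0.64]], rotation=[[0,0,0],[0,0,0]], grip=[-1,-1])

```text
time_s: 3.0
position: [0.4512, -0.2497, 0.281]
tcp_rot: [[-0.959, 0.001, 0.285], [-0.285, -0.001, -0.959], [-0.0, -1.0, 0.001]]
force: [0.5, -0.3, -0.4]
opening: 0.998
```

>>> arm_command(translation=[[-0.13,0,-0.45],[-0.27,0,-0.9]], rotation=[[0,0,0],[0,0,0]], grip=[-1,-1])

```text
time_s: 3.2
position: [0.4511, -0.1745, 0.2808]
tcp_rot: [[-0.958, 0.001, 0.286], [-0.286, -0.0, -0.958], [-0.001, -1.0, 0.001]]
force: [0.1, 0.2, 0.3]
opening: 0.999
```

>>> arm_command(translation=[[-0.13,0,-0.45],[-0.27,0,-0.9]], rotation=[[0,0,0],[0,0,0]], grip=[-1,-1])

```text
time_s: 3.4
position: [0.4505, -0.0993, 0.2807]
tcp_rot: [[-0.959, 0.0, 0.285], [-0.285, -0.0, -0.959], [-0.0, -1.0, 0.0]]
force: [-0.3, 0.5, 0.4]
opening: 1.001
```

>>> arm_command(translation=[[-0.13,0,-0.45],[-0.27,0,-0.9]], rotation=[[0,0,0],[0,0,0]], grip=[-1,-1])

```text
time_s: 3.6
position: [0.4506, -0.0242, 0.2808]
tcp_rot: [[-0.959, 0.001, 0.285], [-0.285, -0.0, -0.959], [-0.001, -1.0, 0.0]]
force: [-0.3, 0.1, 0.4]
opening: 0.999
```

>>> arm_command(translation=[[-0.13,0,-0.45],[-0.27,0,-0.9],[-0.27,0,-0.9],[-0.27,0,-0.9]], rotation=[[0,0,0],[0,0,0],[0,0,0],[0,0,0]], grip=[-1,-1,-1,-1])

```text
time_s: 4.0
position: [0.451, 0.0501, 0.2807]
tcp_rot: [[-0.958, 0.0, 0.287], [-0.287, -0.001, -0.958], [-0.0, -1.0, 0.001]]
force: [0.9, -0.2, 0.2]
opening: 1.002
```

```bash
cat > c.py <<'E'
from h import *
import sys
np.set_printoptions(precision=4,suppress=True)
show()
s,c=cap("wrist"); print(np.array(c["hand_eye"]),c["mtx"])
Z={"pusher_collar":.05,"tube_mouth":.19,"dial_grip":.162}
for t in("pusher","pusher_collar","tube_mouth","dial_grip","processor"):
    print(t,[(round(q["conf"],2),px(q).round(1).tolist(),atz(c,px(q),Z.get(t,0),s)[:2].round(4).tolist()) for q in models.spot_point("wrist",t)[:3]])
cv2.imwrite(sys.argv[1],cv2.resize(c["image"],(800,600),interpolation=cv2.INTER_CUBIC))
E
python3 c.py pics/w1.png
```

```text
{'time_s': 4.0, 'position': [0.451, 0.05, 0.281], 'tcp_rot': [[-0.958, 0.0, 0.287], [-0.287, -0.001, -0.958], [-0.0, -1.0, 0.001]], 'joint_positions': [-7.801, 14.113, 103.038, -0.032, 62.818, 65.519], 'force': [0.901, -0.219, 0.151], 'moment': [0.015, -0.0, -0.019], 'opening': 1.002}
[[ 0.0002  0.9651  0.2619 -0.0716]
 [-0.0003 -0.2619  0.9651 -0.1403]
 [ 1.     -0.0003  0.0002  0.0008]
 [ 0.      0.      0.      1.    ]] [[297.3186   0.     256.8454]
 [  0.     297.3186 192.1516]
 [  0.       0.       1.    ]]
pusher [(0.95, [142.5, 92.6], [0.5071, 0.2405]), (0.94, [128.8, 158.2], [0.4059, 0.2388]), (0.58, [81.0, 116.5], [0.4495, 0.339])]
pusher_collar [(0.95, [122.6, 160.7], [0.4136, 0.2273]), (0.85, [62.6, 118.3], [0.4487, 0.3398]), (0.63, [137.3, 84.3], [0.5176, 0.2305])]
tube_mouth [(0.61, [206.1, 155.2], [0.4772, 0.0989])]
dial_grip [(0.97, [360.4, 209.3], [0.4646, -0.0503]), (0.4, [61.4, 119.0], [0.4691, 0.2598])]
processor [(0.73, [267.3, 142.0], [0.4852, 0.0438])]
```

View pics/w1.png

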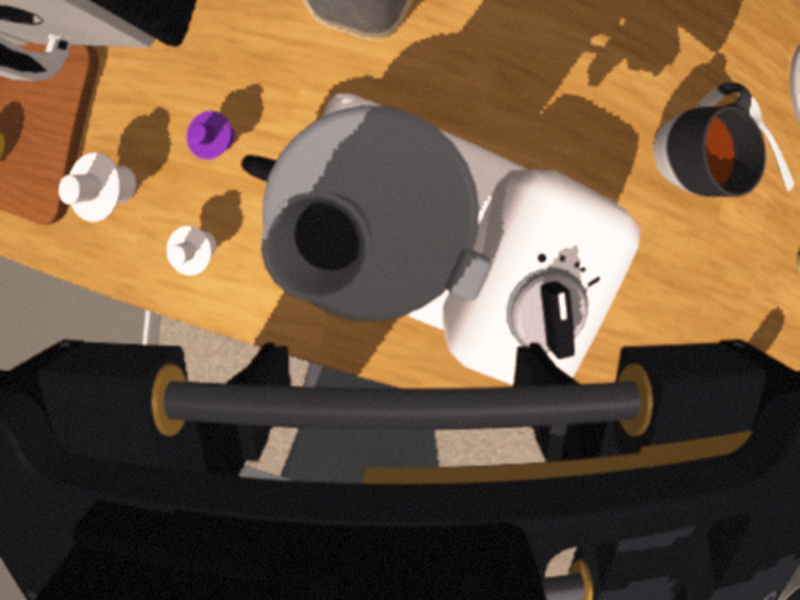

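The wrist view shows the tube mouth at (327,237), the dial bar at (560,320) with its pointer up, and the pushers: large white (95,185), purple (209,135), small white (188,250). Next I'll hover short of the large white pusher.

>>> arm_command(translation=[[-0.05,0,-0.44],[-0.1,0,-0.88]], rotation=[[0,0,0],[0,0,0]], grip=[-1,-1])

```text
time_s: 4.5
position: [0.4392, 0.1186, 0.2805]
tcp_rot: [[-0.96, 0.0, 0.28], [-0.28, 0.0, -0.96], [-0.0, -1.0, 0.0]]
force: [-0.4, -0.6, -0.8]
opening: 1.001
```

>>> arm_command(translation=[[-0.05,0,-0.44],[-0.1,0,-0.88]], rotation=[[0,0,0],[0,0,0]], grip=[-1,-1])

```text
time_s: 4.7
position: [0.4263, 0.1895, 0.2806]
tcp_rot: [[-0.959, 0.0, 0.283], [-0.283, -0.0, -0.959], [-0.0, -1.0, 0.0]]
force: [1.3, 0.2, -0.5]
opening: 0.998
```

>>> arm_command(translation=[[-0.05,0,-0.44],[-0.1,0,-0.88]], rotation=[[0,0,0],[0,0,0]], grip=[-1,-1])

```text
time_s: 4.9
position: [0.4139, 0.2595, 0.2806]
tcp_rot: [[-0.959, 0.0, 0.283], [-0.283, -0.0, -0.959], [-0.0, -1.0, 0.0]]
force: [-0.2, 0.3, -0.6]
opening: 1.002
```

>>> arm_command(translation=[[-0.05,0.25,-0.44],[-0.1,0.5,-0.88],[-0.1,0.5,-0.88],[-0.1,0.5,-0.88]], rotation=[[0,0,0],[0,0,0],[0,0,0],[0,0,0]], grip=[-1,-1,-1,-1])

```text
time_s: 5.3
position: [0.4014, 0.3283, 0.24]
tcp_rot: [[-0.958, -0.001, 0.286], [-0.286, -0.001, -0.958], [0.002, -1.0, 0.001]]
force: [0.2, 0.2, 0.4]
opening: 0.999
```

```bash
python3 c.py pics/w2.png
```

```text
{'time_s': 5.3, 'position': [0.401, 0.328, 0.24], 'tcp_rot': [[-0.958, -0.001, 0.286], [-0.286, -0.001, -0.958], [0.002, -1.0, 0.001]], 'joint_positions': [26.933, 22.437, 97.479, -0.039, 60.179, 100.354], 'force': [0.193, 0.232, 0.419], 'moment': [-0.004, -0.003, 0.012], 'opening': 0.999}
[[ 0.0002  0.9651  0.2619 -0.0716]
 [-0.0003 -0.2619  0.9651 -0.1403]
 [ 1.     -0.0003  0.0002  0.0008]
 [ 0.      0.      0.      1.    ]] [[297.3186   0.     256.8454]
 [  0.     297.3186 192.1516]
 [  0.       0.       1.    ]]
pusher [(0.73, [344.9, 109.8], [0.51, 0.2401]), (0.61, [255.1, 130.8], [0.4479, 0.3434]), (0.58, [325.2, 183.8], [0.4083, 0.2336])]
pusher_collar [(0.64, [328.1, 188.9], [0.4117, 0.2433]), (0.59, [259.4, 133.0], [0.4499, 0.3387]), (0.57, [350.6, 105.9], [0.5114, 0.2492])]
tube_mouth []
dial_grip [(0.7, [426.2, 24.9], [0.5889, 0.2386])]
processor [(0.93, [452.2, 169.8], [0.4898, 0.0428])]
```

View pics/w2.png

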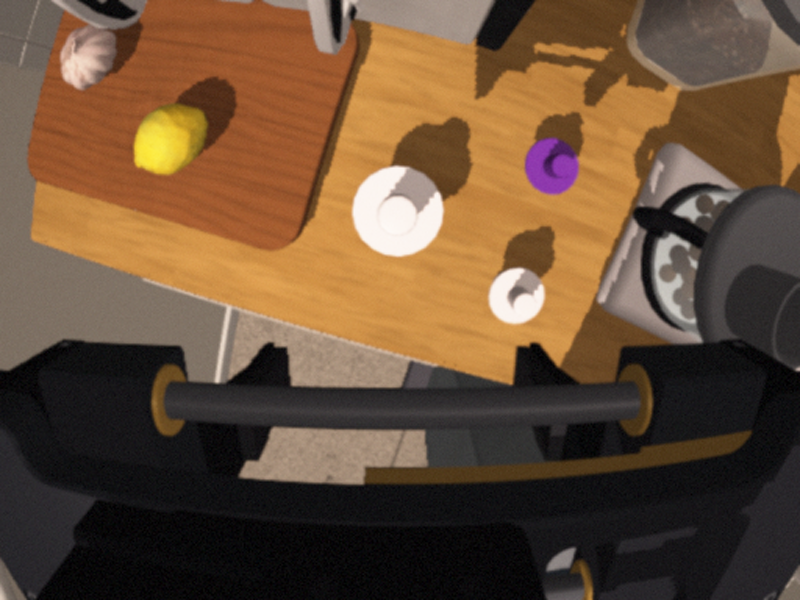

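The large white pusher's collar is centred at about (398,211), with its grip top at (397,215). I'll fit those circles precisely.

```bash
cat > d.py <<'E'
from h import *
np.set_printoptions(precision=4,suppress=True)
s=bot.read_state(); c=eyes.capture("wrist"); k=1/1.5625
g=cv2.GaussianBlur(cv2.cvtColor(c["image"],cv2.COLOR_BGR2HSV),(3,3),0)
m=((g[...,1]<70)&(g[...,2]>90)).astype(np.uint8)
n,l,st,ce=cv2.connectedComponentsWithStats(m)
i=l[135,248]; print(st[i],ce[i])
cnt=max(cv2.findContours((l==i).astype(np.uint8),cv2.RETR_EXTERNAL,cv2.CHAIN_APPROX_NONE)[0],key=cv2.contourArea)
(u,v),r=cv2.minEnclosingCircle(cnt); print("collar px",u,v,r, cv2.fitEllipse(cnt))
print("collar",atz(c,(u,v),.0545,s),"grip",atz(c,(397*k,215*k),.091,s))
E
python3 d.py
```

```text
[ 225  107   58   58 2567] [253.5481 135.6977]
collar px 253.62277221679688 135.67044067382812 28.717498779296875 ((253.551025390625, 135.6934051513672), (56.090675354003906, 56.46762466430664), 84.7463607788086)
collar [0.4467 0.3437 0.0545] grip [0.4478 0.3431 0.091 ]
```

>>> arm_command(translation=[[-0.3,0.2,-0.01],[-0.605,0.5,-0.016],[-0.605,0.9,-0.016],[-0.605,0.9,-0.016]], rotation=[[0,0,0],[0,0,0],[0,0,0],[0,0,0]], grip=[-1,-1,-1,-1])

```text
time_s: 6.05
position: [0.4456, 0.3418, 0.1652]
tcp_rot: [[-0.959, -0.008, 0.284], [-0.284, -0.004, -0.959], [0.009, -1.0, 0.002]]
force: [-0.4, -0.5, 0.3]
opening: 0.999
```

>>> arm_command(translation=[[0,0.3,0],[0,0.6,0],[0,0.8,0],[0,0.8,0]], rotation=[[0,0,0],[0,0,0],[0,0,0],[0,0,0]], grip=[-1,-1,-1,-1])

```text
time_s: 6.45
position: [0.4463, 0.3428, 0.104]
tcp_rot: [[-0.959, -0.003, 0.285], [-0.285, -0.002, -0.959], [0.004, -1.0, 0.001]]
force: [-0.5, 0.2, -0.7]
opening: 0.996
```

```bash
python3 c.py pics/w3.png | head -1
```

```text
{'time_s': 6.45, 'position': [0.446, 0.343, 0.104], 'tcp_rot': [[-0.959, -0.003, 0.285], [-0.285, -0.002, -0.959], [0.004, -1.0, 0.001]], 'joint_positions': [26.15, 37.012, 97.59, -0.0, 45.609, 99.619], 'force': [-0.486, 0.199, -0.704], 'moment': [-0.035, 0.018, 0.011], 'opening': 0.996}
```

View pics/w3.png

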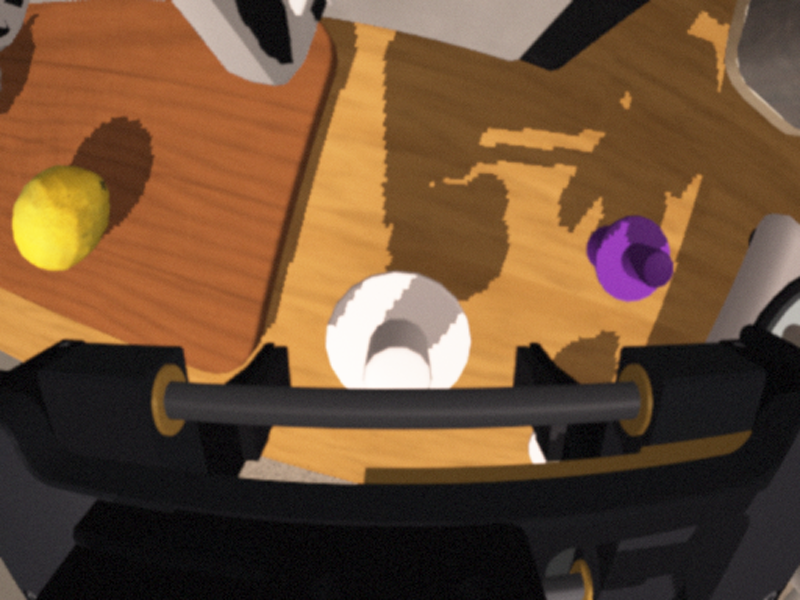

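The grip sits centred between the fingers, at about column 398 with the fingers at 280 and 525. I'll lower the last 23 mm and close.

>>> arm_command(translation=[[0,0.15,0],[0,0.28,0],[0,0.28,0]], rotation=[[0,0,0],[0,0,0],[0,0,0]], grip=[-1,-1,-1])

```text
time_s: 7.05
position: [0.4462, 0.3429, 0.0803]
tcp_rot: [[-0.959, -0.004, 0.285], [-0.285, -0.002, -0.959], [0.004, -1.0, 0.001]]
force: [-0.6, -0.4, -0.9]
opening: 0.999
```

>>> arm_command(translation=[[0,0,0],[0,0,0],[0,0,0],[0,0,0],[0,0,0]], rotation=[[0,0,0],[0,0,0],[0,0,0],[0,0,0],[0,0,0]], grip=[0,0.3,1,1,1])

```text
time_s: 7.55
position: [0.4477, 0.3437, 0.0824]
tcp_rot: [[-0.959, 0.0, 0.285], [-0.285, 0.0, -0.959], [-0.0, -1.0, -0.0]]
force: [-0.2, 0.8, 0.7]
opening: 0.63
```

>>> arm_command(translation=[[0,0,0],[0,0,0],[0,0,0],[0,0,0]], rotation=[[0,0,0],[0,0,0],[0,0,0],[0,0,0]], grip=[1,1,1,1])

```text
time_s: 7.95
position: [0.4475, 0.3436, 0.0821]
tcp_rot: [[-0.959, -0.0, 0.285], [-0.285, 0.0, -0.959], [0.0, -1.0, -0.0]]
force: [-0.0, -0.2, -0.2]
opening: 0.292
```

Gripped: opening 0.292 is about 25 mm. I'll lift and carry it to a viewing pose in front of the tube.

>>> arm_command(translation=[[0,-0.3,0],[0,-0.65,0],[0,-1,0]], rotation=[[0,0,0],[0,0,0],[0,0,0]], grip=[1,1,1])

```text
time_s: 8.25
position: [0.447, 0.3433, 0.1625]
tcp_rot: [[-0.959, -0.001, 0.285], [-0.285, -0.001, -0.959], [0.002, -1.0, 0.0]]
force: [1.5, 0.5, -1.8]
opening: 0.288
```

>>> arm_command(translation=[[0,-0.5,0],[0,-1,0]], rotation=[[0,0,0],[0,0,0]], grip=[1,1])

```text
time_s: 8.45
position: [0.4469, 0.3432, 0.243]
tcp_rot: [[-0.959, -0.002, 0.285], [-0.285, -0.001, -0.959], [0.002, -1.0, 0.0]]
force: [1.3, 0.6, -0.5]
opening: 0.289
```

>>> arm_command(translation=[[0,-0.5,0],[0,-0.97,0],[0,-0.97,0]], rotation=[[0,0,0],[0,0,0],[0,0,0]], grip=[1,1,1])

```text
time_s: 8.75
position: [0.4502, 0.3451, 0.3258]
tcp_rot: [[-0.958, 0.011, 0.285], [-0.285, 0.006, -0.959], [-0.013, -1.0, -0.002]]
force: [0.4, 0.7, -0.2]
opening: 0.29
```

>>> arm_command(translation=[[0.12,0,0.3],[0.25,0,0.6],[0.38,0,0.88]], rotation=[[0,0,0],[0,0,0],[0,0,0]], grip=[1,1,1])

```text
time_s: 9.05
position: [0.4374, 0.2663, 0.3185]
tcp_rot: [[-0.958, -0.002, 0.285], [-0.285, -0.001, -0.958], [0.002, -1.0, 0.0]]
force: [1.0, -0.3, -0.4]
opening: 0.294
```

>>> arm_command(translation=[[0.12,0,0.3],[0.25,0,0.6],[0.38,0,0.88]], rotation=[[0,0,0],[0,0,0],[0,0,0]], grip=[1,1,1])

```text
time_s: 9.35
position: [0.4283, 0.1901, 0.3185]
tcp_rot: [[-0.959, -0.002, 0.285], [-0.285, -0.001, -0.959], [0.002, -1.0, -0.0]]
force: [-0.1, -1.1, -0.8]
opening: 0.29
```

>>> arm_command(translation=[[0.12,0,0.3],[0.25,0,0.6],[0.38,0,0.88],[0.38,0,0.88],[0.38,0,0.88]], rotation=[[0,0,0],[0,0,0],[0,0,0],[0,0,0],[0,0,0]], grip=[1,1,1,1,1])

```text
time_s: 9.85
position: [0.4198, 0.1151, 0.3191]
tcp_rot: [[-0.959, -0.001, 0.283], [-0.283, 0.001, -0.959], [0.001, -1.0, -0.001]]
force: [-0.6, -0.3, 0.3]
opening: 0.287
```

```bash
python3 c.py pics/w4.png
```

```text
{'time_s': 9.85, 'position': [0.42, 0.115, 0.319], 'tcp_rot': [[-0.959, -0.001, 0.283], [-0.283, 0.001, -0.959], [0.001, -1.0, -0.001]], 'joint_positions': [0.53, 9.764, 101.991, 0.041, 68.329, 74.059], 'force': [-0.581, -0.263, 0.284], 'moment': [0.046, 0.06, -0.002], 'opening': 0.287}
[[ 0.0002  0.9651  0.2619 -0.0716]
 [-0.0003 -0.2619  0.9651 -0.1403]
 [ 1.     -0.0003  0.0002  0.0008]
 [ 0.      0.      0.      1.    ]] [[297.3186   0.     256.8454]
 [  0.     297.3186 192.1516]
 [  0.       0.       1.    ]]
pusher [(0.9, [192.0, 81.8], [0.5094, 0.2452]), (0.78, [181.0, 148.7], [0.403, 0.2349]), (0.61, [258.8, 206.6], [0.3462, 0.0895])]
pusher_collar [(0.86, [190.6, 75.5], [0.5153, 0.2376]), (0.84, [174.7, 149.8], [0.4084, 0.2326]), (0.66, [257.3, 231.1], [0.3243, 0.0856])]
tube_mouth [(0.88, [286.0, 137.0], [0.4755, 0.1033])]
dial_grip [(0.67, [407.1, 188.9], [0.4628, -0.05])]
processor [(0.76, [312.4, 130.8], [0.4879, 0.0446]), (0.31, [4.6, 50.2], [0.5095, 0.6729])]
```

View pics/w4.png

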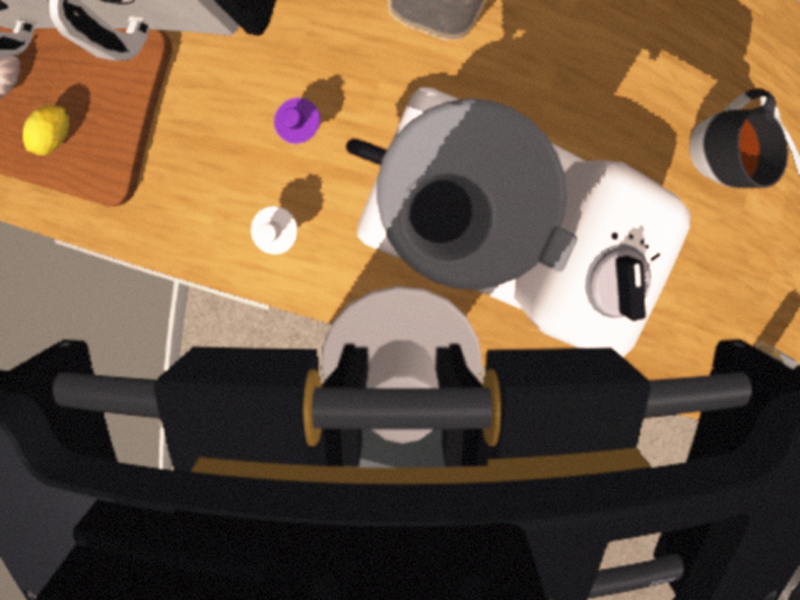

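```bash
cat > e.py <<'E'
from h import *
from scipy.optimize import least_squares
np.set_printoptions(precision=4,suppress=True)
def wproj(c,s,P):
    H=np.array(c["hand_eye"]);R=np.array(s["tcp_rot"]);p=np.array(s["position"]);K=np.array(c["mtx"])
    Q=((np.array(P)-p)@R-H[:3,3])@H[:3,:3]
    r=np.hypot(Q[:,0],Q[:,1]);th=np.arctan2(r,Q[:,2])
    return Q[:,:2]/r[:,None]*th[:,None]*K[0,0]+[K[0,2],K[1,2]]
def circ(x,y,z,r,n=72):
    a=np.linspace(0,2*np.pi,n,endpoint=False); return np.c_[x+r*np.cos(a),y+r*np.sin(a),0*a+z]
E
cat > f.py <<'E'
from e import *
s=bot.read_state(); c=eyes.capture("wrist"); im=c["image"]; np.save("w4.npy",im)
x0,y0,x1,y1=235,95,335,185; k=6
big=cv2.resize(im[y0:y1,x0:x1],None,fx=k,fy=k,interpolation=cv2.INTER_CUBIC); big=cv2.convertScaleAbs(big,alpha=2.0,beta=10)
for z,r,col in((.19,.029,(0,0,255)),(.19,.0255,(0,255,0)),(.137,.0225,(255,255,0))):
    q=((wproj(c,s,circ(.4755,.1033,z,r))-[x0,y0]+.5)*k).astype(int); cv2.polylines(big,[q],True,col,1)
cv2.imwrite("pics/w4c.png",big)
E
python3 f.py
```

```text
(no output)
```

View pics/w4c.png

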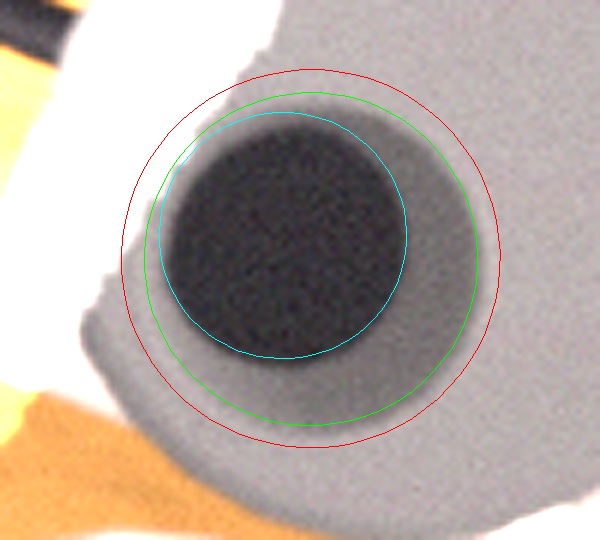

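The floor of the tube and its rim both sit about 1.3 px below the network's point, so I put the tube axis at about (0.4744, 0.1025). I'll move over it.

>>> arm_command(translation=[[-0.2,0,0.11],[-0.4,0,0.23],[-0.617,0,0.345],[-0.617,0,0.345],[-0.617,0,0.345]], rotation=[[0,0,0],[0,0,0],[0,0,0],[0,0,0],[0,0,0]], grip=[1,1,1,1,1])

```text
time_s: 10.7
position: [0.4748, 0.1031, 0.3194]
tcp_rot: [[-0.959, -0.002, 0.285], [-0.285, 0.0, -0.959], [0.002, -1.0, -0.001]]
force: [-0.4, -0.3, -0.2]
opening: 0.288
```

>>> arm_command(translation=[[0,0.12,0],[0,0.24,0],[0,0.36,0],[0,0.45,0],[0,0.45,0]], rotation=[[0,0,0],[0,0,0],[0,0,0],[0,0,0],[0,0,0]], grip=[1,1,1,1,1])

```text
time_s: 11.2
position: [0.4743, 0.1028, 0.2823]
tcp_rot: [[-0.959, -0.003, 0.285], [-0.285, 0.0, -0.959], [0.003, -1.0, -0.001]]
force: [-0.4, -0.6, -1.3]
opening: 0.294
```

```bash
cat > g.py <<'E'
from e import *
import sys
show(); s=bot.read_state(); c=eyes.capture("wrist")
for n in ("top",):
    t=eyes.capture(n); a=cv2.resize(t["image"][160:240,225:345],(600,400),interpolation=cv2.INTER_CUBIC); cv2.imwrite("pics/topc%s.png"%sys.argv[1],a)
cv2.imwrite("pics/w%s.png"%sys.argv[1],c["image"])
a=cv2.resize(c["image"][:,:],(533,400)); b=cv2.resize(a,(400,300)); o=np.zeros((400,800,3),np.uint8)
o[:300,:400]=b; o[:267,400:]=cv2.resize(cv2.imread("pics/topc%s.png"%sys.argv[1]),(400,267)); cv2.imwrite("pics/cmb%s.png"%sys.argv[1],o)
E
python3 g.py 5
```

```text
{'time_s': 11.2, 'position': [0.474, 0.103, 0.282], 'tcp_rot': [[-0.959, -0.003, 0.285], [-0.285, 0.0, -0.959], [0.003, -1.0, -0.001]], 'joint_positions': [-0.991, 16.704, 98.802, 0.001, 64.687, 72.457], 'force': [-0.366, -0.649, -1.327], 'moment': [-0.028, -0.01, -0.045], 'opening': 0.294}
```

View pics/cmb5.png

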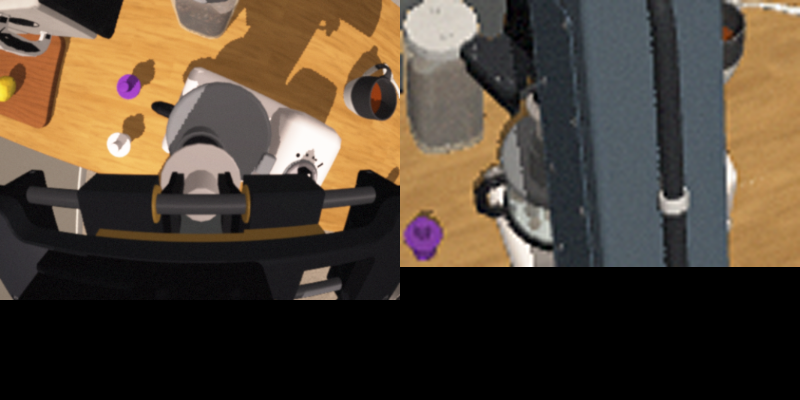

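The wrist view shows the pusher over the tube; the top view is hidden by the arm. I'll lower slowly and watch the force.

>>> arm_command(translation=[[0,0.08,0],[0,0.16,0],[0,0.24,0],[0,0.32,0],[0,0.4,0]], rotation=[[0,0,0],[0,0,0],[0,0,0],[0,0,0],[0,0,0]], grip=[1,1,1,1,1])

```text
time_s: 11.8
position: [0.4754, 0.1027, 0.2511]
tcp_rot: [[-0.959, -0.0, 0.285], [-0.285, -0.0, -0.959], [0.0, -1.0, -0.0]]
force: [0.1, 0.3, 0.1]
opening: 0.293
```

>>> arm_command(translation=[[0,0.07,0],[0,0.14,0],[0,0.2,0],[0,0.25,0],[0,0.28,0]], rotation=[[0,0,0],[0,0,0],[0,0,0],[0,0,0],[0,0,0]], grip=[1,1,1,1,1])

```text
time_s: 12.3
position: [0.4754, 0.1027, 0.229]
tcp_rot: [[-0.959, -0.0, 0.285], [-0.285, 0.0, -0.959], [0.0, -1.0, -0.0]]
force: [0.4, 0.8, -0.4]
opening: 0.293
```

>>> arm_command(translation=[[0,0.02,0],[0,0.04,0],[0,0.05,0],[0,0.06,0],[0,0.06,0]], rotation=[[0,0,0],[0,0,0],[0,0,0],[0,0,0],[0,0,0]], grip=[1,1,1,1,1])

```text
time_s: 12.8
position: [0.4754, 0.1028, 0.2246]
tcp_rot: [[-0.959, 0.0, 0.285], [-0.285, 0.0, -0.959], [-0.0, -1.0, -0.0]]
force: [0.9, 0.2, -0.6]
opening: 0.291
```

Not in contact yet; the seat is expected at about 0.222. I'll go down in 1 mm steps until the force shows contact.

>>> arm_command(translation=[[0,0.012,0],[0,0.025,0],[0,0.025,0]], rotation=[[0,0,0],[0,0,0],[0,0,0]], grip=[1,1,1])

```text
time_s: 13.1
position: [0.4753, 0.1027, 0.2224]
tcp_rot: [[-0.959, -0.0, 0.285], [-0.285, -0.0, -0.959], [0.0, -1.0, -0.0]]
force: [-0.7, 0.5, -1.5]
opening: 0.293
```

>>> arm_command(translation=[[0,0.006,0],[0,0.0125,0],[0,0.0125,0]], rotation=[[0,0,0],[0,0,0],[0,0,0]], grip=[1,1,1])

```text
time_s: 13.4
position: [0.4755, 0.1028, 0.2221]
tcp_rot: [[-0.959, 0.0, 0.285], [-0.285, 0.0, -0.959], [-0.0, -1.0, 0.0]]
force: [-1.4, 0.5, 4.4]
opening: 0.29
```

It touches at z 0.222 with +4.4 N, as predicted for a seated collar. I'll release and lift straight up.

>>> arm_command(translation=[[0,0,0],[0,0,0],[0,0,0],[0,0,0],[0,0,0]], rotation=[[0,0,0],[0,0,0],[0,0,0],[0,0,0],[0,0,0]], grip=[0.2,-0.2,-1,-1,-1])

```text
time_s: 13.9
position: [0.4754, 0.1027, 0.2214]
tcp_rot: [[-0.959, -0.0, 0.285], [-0.285, -0.0, -0.959], [0.0, -1.0, -0.0]]
force: [-0.1, -0.9, -0.3]
opening: 0.661
```

>>> arm_command(translation=[[0,0,0],[0,-0.2,0],[0,-0.4,0],[0,-0.7,0],[0,-0.95,0]], rotation=[[0,0,0],[0,0,0],[0,0,0],[0,0,0],[0,0,0]], grip=[-1,-1,-1,-1,-1])

```text
time_s: 14.4
position: [0.4754, 0.1028, 0.2984]
tcp_rot: [[-0.959, 0.0, 0.285], [-0.285, 0.0, -0.959], [-0.0, -1.0, 0.0]]
force: [-0.5, 0.7, 0.7]
opening: 0.99
```

Released. I'll move to a viewing pose in front of the dial and check both the pusher and the dial.

>>> arm_command(translation=[[0.31,0,0.4],[0.63,0,0.81]], rotation=[[0,0,0],[0,0,0]], grip=[-1,-1])

```text
time_s: 14.6
position: [0.4459, 0.026, 0.2984]
tcp_rot: [[-0.958, 0.003, 0.288], [-0.288, -0.001, -0.958], [-0.002, -1.0, 0.001]]
force: [0.3, 0.6, -0.1]
opening: 1.003
```

>>> arm_command(translation=[[0.31,0.05,0.4],[0.63,0.1,0.81],[0.63,0.1,0.81],[0.63,0.1,0.81]], rotation=[[0,0,0],[0,0,0],[0,0,0],[0,0,0]], grip=[-1,-1,-1,-1])

```text
time_s: 15.0
position: [0.4156, -0.0508, 0.2896]
tcp_rot: [[-0.959, 0.0, 0.282], [-0.282, 0.001, -0.959], [-0.0, -1.0, -0.0]]
force: [-0.4, -0.1, 0.3]
opening: 0.997
```

```bash
cat > k.py <<'E'
from e import *
show(); s=bot.read_state(); c=eyes.capture("wrist"); im=c["image"]; cv2.imwrite("pics/w6.png",im)
for t,z in(("dial_grip",.162),("pusher_collar",.19)):
    print(t,[(round(q["conf"],2),px(q).round(1).tolist(),atz(c,px(q),z,s)[:2].round(4).tolist()) for q in models.spot_point("wrist",t)[:3]])
P=atz(c,px(models.spot_point("wrist","dial_grip")[0]),.162,s); u,v=wproj(c,s,[P])[0]
x0,y0=int(u)-40,int(v)-40; k=7
b=cv2.resize(im[y0:y0+75,x0:x0+80],None,fx=k,fy=k,interpolation=cv2.INTER_CUBIC)
print("x0y0",x0,y0)
o=np.zeros((525,800,3),np.uint8); o[:b.shape[0],:560]=b
pu,pv=wproj(c,s,[[.4755,.1027,.195]])[0].astype(int); print(pu,pv)
a=im[max(pv-40,0):pv+40,max(pu-30,0):pu+30]; o[:320,560:]=cv2.resize(a,(240,320))
cv2.imwrite("pics/dial6.png",o)
E
python3 k.py
```

```text
{'time_s': 15.0, 'position': [0.416, -0.051, 0.29], 'tcp_rot': [[-0.959, 0.0, 0.282], [-0.282, 0.001, -0.959], [-0.0, -1.0, -0.0]], 'joint_positions': [-22.367, 10.425, 106.568, 0.035, 63.011, 51.241], 'force': [-0.433, -0.051, 0.263], 'moment': [0.026, -0.01, -0.024], 'opening': 0.997}
dial_grip [(0.81, [271.8, 137.5], [0.4674, -0.0504]), (0.55, [387.2, 40.0], [0.5933, -0.1284])]
pusher_collar [(0.95, [87.7, 52.2], [0.5035, 0.1312]), (0.85, [106.6, 85.4], [0.4772, 0.1021]), (0.55, [71.5, 122.6], [0.4375, 0.1321])]
x0y0 231 97
102 86
```

View pics/dial6.png

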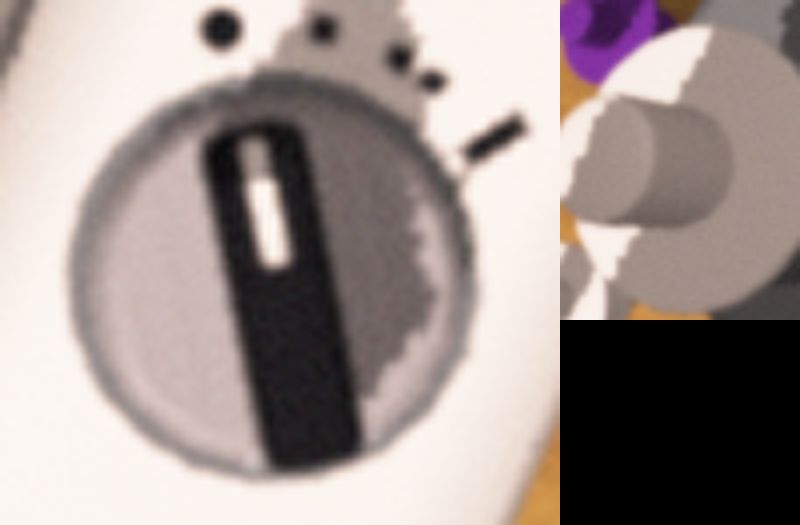

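The pusher's collar projects where a seated one should, and the dial is at off with the bar at about 26° in world. Its centre is near (0.4655, −0.0505). I'll align with the bar and descend with half-open jaws.

>>> arm_command(translation=[[-0.3,0,0.09],[-0.6,0,0.176],[-0.6,0,0.176],[-0.6,0.4,0.176],[-0.6,0.75,0.176]], rotation=[[0,-0.08,0],[0,-0.16,0],[0,-0.16,0],[0,-0.16,0],[0,-0.16,0]], grip=[0,0,0,0,0])

```text
time_s: 15.7
position: [0.4656, -0.0489, 0.2292]
tcp_rot: [[-0.897, 0.001, 0.442], [-0.442, -0.0, -0.897], [-0.001, -1.0, 0.001]]
force: [0.1, 0.3, -0.1]
opening: 0.632
```

>>> arm_command(translation=[[0,0,0],[0,0.2,0],[0,0.4,0],[0,0.4,0]], rotation=[[0,0,0],[0,0,0],[0,0,0],[0,0,0]], grip=[0,0,0,0])

```text
time_s: 16.1
position: [0.4647, -0.0492, 0.1972]
tcp_rot: [[-0.897, -0.003, 0.441], [-0.441, 0.001, -0.897], [0.002, -1.0, -0.002]]
force: [-0.2, -1.5, 0.5]
opening: 0.506
```

```bash
python3 - <<'E'
from e import *
show(); s=bot.read_state(); c=eyes.capture("wrist"); im=c["image"]
cv2.imwrite("pics/w7.png",cv2.resize(im[130:300,150:370],(776,600),interpolation=cv2.INTER_CUBIC))
print([(round(q["conf"],2),px(q).round(1),atz(c,px(q),.162,s)[:2]) for q in models.spot_point("wrist","dial_grip")[:2]])
E
```

```text
{'time_s': 16.1, 'position': [0.465, -0.049, 0.197], 'tcp_rot': [[-0.897, -0.003, 0.441], [-0.441, 0.001, -0.897], [0.002, -1.0, -0.002]], 'joint_positions': [-19.783, 22.471, 106.963, -0.005, 50.75, 44.046], 'force': [-0.233, -1.456, 0.455], 'moment': [-0.019, 0.008, -0.005], 'opening': 0.506}
[(0.71, array([258.7, 227.8]), array([ 0.4658, -0.0508]))]
```

View pics/w7.png

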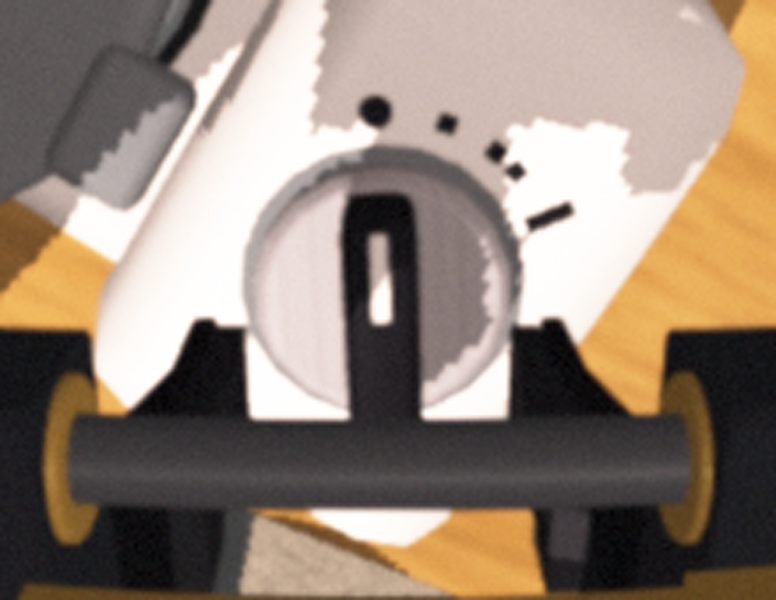

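The bar is aligned and centred between the fingers: bar at column 381, finger midpoint at 379. I'll lower the last 35 mm and close.

>>> arm_command(translation=[[0,0.15,0.012],[0,0.3,0.012],[0,0.43,0.012],[0,0.43,0.012]], rotation=[[0,0,0],[0,0,0],[0,0,0],[0,0,0]], grip=[0,0,0,0])

```text
time_s: 16.6
position: [0.4658, -0.0507, 0.1629]
tcp_rot: [[-0.898, -0.001, 0.441], [-0.441, 0.0, -0.898], [0.001, -1.0, -0.001]]
force: [0.5, -0.9, -0.2]
opening: 0.502
```

>>> arm_command(translation=[[0,0,0],[0,0,0],[0,0,0],[0,0,0],[0,0,0]], rotation=[[0,0,0],[0,0,0],[0,0,0],[0,0,0],[0,0,0]], grip=[0.4,1,1,1,1])

```text
time_s: 17.1
position: [0.4656, -0.0496, 0.1634]
tcp_rot: [[-0.898, -0.001, 0.44], [-0.44, 0.003, -0.898], [-0.0, -1.0, -0.003]]
force: [0.3, 4.4, 3.3]
opening: 0.157
```

>>> arm_command(translation=[[0,0,0],[0,0,0]], rotation=[[0,0,0],[0,0,0]], grip=[1,1])

```text
time_s: 17.3
position: [0.4656, -0.0496, 0.1634]
tcp_rot: [[-0.898, -0.001, 0.44], [-0.44, 0.002, -0.898], [-0.0, -1.0, -0.003]]
force: [0.0, 4.0, 3.7]
opening: 0.16
```

```bash
python3 -c "
from h import *
show()"
```

```text
{'time_s': 17.3, 'position': [0.466, -0.05, 0.163], 'tcp_rot': [[-0.898, -0.001, 0.44], [-0.44, 0.002, -0.898], [-0.0, -1.0, -0.003]], 'joint_positions': [-19.86, 25.875, 108.752, 0.158, 45.464, 43.92], 'force': [0.032, 3.993, 3.721], 'moment': [0.942, 0.086, 0.053], 'opening': 0.16}
```

Gripped, with a 13.9 mm opening on the 14 mm bar. I'll turn it clockwise (+ about tool y) in 5° rows, with a 1 mm centring correction.

>>> arm_command(translation=[[-0.006,0,-0.0125],[-0.006,0,-0.0125],[-0.006,0,-0.0125],[-0.006,0,-0.0125],[-0.006,0,-0.0125]], rotation=[[0,0.08,0],[0,0.16,0],[0,0.24,0],[0,0.32,0],[0,0.4,0]], grip=[1,1,1,1,1])

```text
time_s: 17.8
position: [0.4657, -0.0496, 0.1634]
tcp_rot: [[-0.999, -0.001, 0.034], [-0.034, 0.0, -0.999], [0.001, -1.0, -0.0]]
force: [-1.5, 1.6, 3.2]
opening: 0.157
```

```bash
python3 -c "
from h import *
show()"
```

```text
{'time_s': 17.8, 'position': [0.466, -0.05, 0.163], 'tcp_rot': [[-0.999, -0.001, 0.034], [-0.034, 0.0, -0.999], [0.001, -1.0, -0.0]], 'joint_positions': [-19.785, 25.875, 108.754, -0.004, 45.424, 68.249], 'force': [-1.45, 1.575, 3.217], 'moment': [0.296, 0.151, 0.123], 'opening': 0.157}
```

>>> arm_command(translation=[[0,0,0],[0,0,0],[0,0,0],[0,0,0],[0,0,0]], rotation=[[0,0.08,0],[0,0.16,0],[0,0.24,0],[0,0.32,0],[0,0.4,0]], grip=[1,1,1,1,1])

```text
time_s: 18.3
position: [0.4657, -0.0497, 0.1634]
tcp_rot: [[-0.927, -0.001, -0.375], [0.375, -0.0, -0.927], [0.001, -1.0, 0.0]]
force: [-0.9, 0.5, 3.1]
opening: 0.155
```

>>> arm_command(translation=[[0,0,0],[0,0,0],[0,0,0],[0,0,0],[0,0,0]], rotation=[[0,0.08,0],[0,0.16,0],[0,0.24,0],[0,0.3,0],[0,0.35,0]], grip=[1,1,1,1,1])

```text
time_s: 18.8
position: [0.4656, -0.0498, 0.1634]
tcp_rot: [[-0.733, -0.001, -0.681], [0.681, -0.0, -0.733], [0.001, -1.0, 0.001]]
force: [-0.9, 1.3, 2.7]
opening: 0.16
```

```bash
python3 -c "
from h import *
show(); R=bot.read_state()['tcp_rot']; print(np.degrees(np.arctan2(R[1][2],R[0][2])), bot.read_state()['tau'])"
```

```text
{'time_s': 18.8, 'position': [0.466, -0.05, 0.163], 'tcp_rot': [[-0.733, -0.001, -0.681], [0.681, -0.0, -0.733], [0.001, -1.0, 0.001]], 'joint_positions': [-19.786, 25.875, 108.755, -0.057, 45.42, 113.144], 'force': [-0.918, 1.308, 2.696], 'moment': [0.252, 0.176, 0.443], 'opening': 0.16}
-132.89040649488922 [ -0.76401366 -32.60115981 -11.50666416   0.20759921  -0.52762019
   0.12806034]
```

That's 69° turned, and the vertical moment is up to 0.44 N m, so it is likely at the stop. I'll push slightly further to make sure.

>>> arm_command(translation=[[0,0,0],[0,0,0],[0,0,0]], rotation=[[0,0.02,0],[0,0.04,0],[0,0.04,0]], grip=[1,1,1])

```text
time_s: 19.1
position: [0.4657, -0.0498, 0.1634]
tcp_rot: [[-0.706, -0.001, -0.709], [0.709, -0.001, -0.706], [0.0, -1.0, 0.001]]
force: [-3.1, 0.2, 6.7]
opening: 0.168
```

```bash
cat > z.py <<'E'
from e import *
show(); s=bot.read_state(); R=s['tcp_rot']; print(np.degrees(np.arctan2(R[1][2],R[0][2])), s['tau'][5])
c=eyes.capture("wrist"); im=c["image"]
o=np.zeros((600,800,3),np.uint8); o[:, :420]=cv2.resize(im[140:300,200:312],(420,600),interpolation=cv2.INTER_CUBIC)
o[:285,420:]=cv2.resize(im,(380,285)); t=eyes.capture("top")["image"]
o[300:,420:]=cv2.resize(t[160:255,225:345],(380,300),interpolation=cv2.INTER_CUBIC)
cv2.imwrite("pics/z.png",o)
print([(round(q["conf"],2),px(q).round(1),atz(c,px(q),.19,s)[:2]) for q in models.spot_point("wrist","pusher_collar")[:3]])
E
python3 z.py
```

```text
{'time_s': 19.1, 'position': [0.466, -0.05, 0.163], 'tcp_rot': [[-0.706, -0.001, -0.709], [0.709, -0.001, -0.706], [0.0, -1.0, 0.001]], 'joint_positions': [-19.775, 25.879, 108.75, -0.079, 45.417, 115.395], 'force': [-3.074, 0.188, 6.69], 'moment': [0.162, 0.416, 0.84], 'opening': 0.168}
-135.11558838549237 0.8614866994321346
[]
```

View pics/z.png

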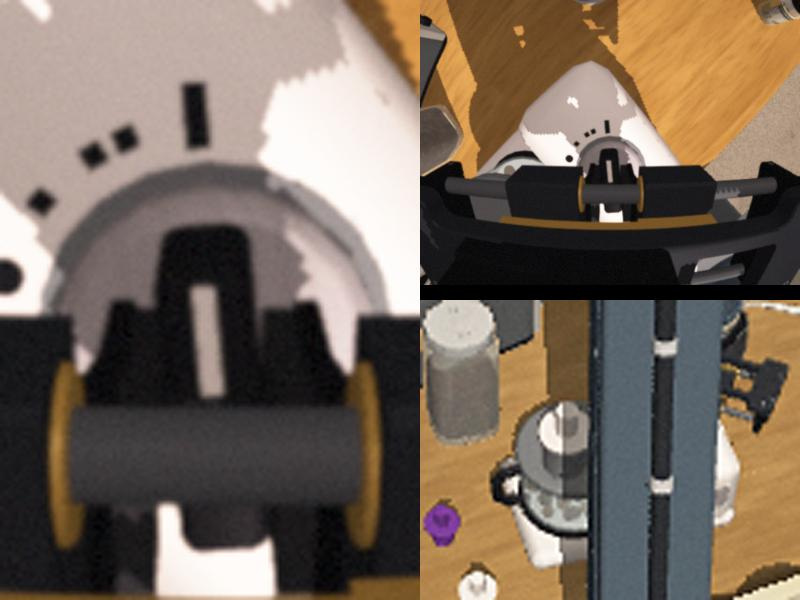

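The pointer is at the third mark (the bar mark at 195,115), and the pusher sits seated with its collar on the tube. The moment is now 0.84 N m, clearly against the stop. I'll ease back 1° to avoid the pads slipping, then check that it holds.

>>> arm_command(translation=[[0,0,0],[0,0,0],[0,0,0],[0,0,0],[0,0,0]], rotation=[[0,-0.01,0],[0,-0.017,0],[0,-0.017,0],[0,-0.017,0],[0,-0.017,0]], grip=[1,1,1,1,1])

```text
time_s: 19.75
position: [0.4656, -0.0498, 0.1634]
tcp_rot: [[-0.718, -0.001, -0.696], [0.696, -0.001, -0.718], [0.0, -1.0, 0.001]]
force: [-2.6, 0.7, 5.9]
opening: 0.16
```

```bash
python3 z.py
```

```text
{'time_s': 19.75, 'position': [0.466, -0.05, 0.163], 'tcp_rot': [[-0.718, -0.001, -0.696], [0.696, -0.001, -0.718], [0.0, -1.0, 0.001]], 'joint_positions': [-19.782, 25.879, 108.752, -0.068, 45.418, 114.383], 'force': [-2.589, 0.678, 5.861], 'moment': [0.237, 0.392, 0.592], 'opening': 0.16}
-134.11744702793678 0.6607561558485031
[]
```

The moment holds at 0.59 N m, well above the 0.2 N m spring, and the grip is flat on the bar. I'll hand in.

```bash
python3 -c "
from h import *
print(bot.hand_in()); show()"
```

```text
the job is handed in; nothing more can be done
None
the job is handed in; nothing more can be done
```

I put the large white pusher in the feed tube, then turned the dial clockwise to the third position. I handed in at about 20 s with the gripper still holding it there. No verdict was reported.

- **Pusher:** I lowered it until the collar touched the tube rim, at the expected height (tool at z 0.222 m, 4.4 N), before letting go. A later wrist view and the top view both showed it sitting on the tube.
- **Dial:** It turned about 69–70° from off, and the pointer lined up with the last mark. I briefly overdrove it to 0.84 N m, which began to open the jaws, so I eased back about 1°. At hand-in the moment was 0.59 N m, against the roughly 0.2 N m needed to hold it, with the grip flat on the bar.
- **Gaps in the checks:** The picture limit was reached, so I did not see the dial again after easing back; that last check rests on moment and angle only. The network also found no pusher collar in the final wrist pictures, where it was out of view.
- **Bystanders:** I saw no sign of contact with them, but I did not check each one again at the end.

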